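# Zero the stroke counter, then draw the piston rod to its mark and hold it

### The job

With the piston rod still fully down, use the small screwdriver from the round stand to push the recessed zero button of the stroke counter all the way in for a moment, then put the screwdriver back upright in its stand. Next take the piston rod by its knob and draw it straight and gently up out of the steel cylinder, without forcing it sideways, until the dark groove on the rod is level with the cylinder's mouth, and not well past it. Finish while still holding the rod there, aligned in the bore and not let go; leave the other things on the worktop alone.

Things in the scene. Friction and masses are not known exactly. Their poses are not given: they have to be found in the camera images.
- gauge: metering unit, fixed to the worktop (only its place and yaw differ): aluminium base plate 84 (x) x 156 (y) x 12 mm; origin under the plate's centre, z up. On it at y = +40 mm stands a steel cylinder, 44 mm across, its mouth 90 mm above the worktop, with an upright bore 16 mm wide and 70 mm deep; at y = -42 mm a grey stroke counter, 60 (x) x 56 (y) mm, its top 56 mm above the worktop, with the zero button in a round hole in the top
- mouth (a point): centre of the cylinder's mouth, 90 mm above the worktop, on the bore's axis; z up along the bore
- button_top (a point): centre of the top of the zero button, 11 mm wide, in a 13 mm hole; at rest it lies 5 mm below the counter's top, 51 mm above the worktop. Too deep for fingers
- zero_button (a joint): travel of the zero button in m: 0 at rest, 0.004 fully in (straight down); sprung, about 4 N fully in, comes back by itself
- rod_knob (a point): centre of the knurled round knob on the piston rod: 28 mm across, 28 mm high, centre 118 mm above the worktop at the start; z up along the rod. The steel rod (about 0.15 kg, loose, 14 mm across) hangs 84 mm below the knob's underside and rests on the bore's floor; 14 mm of it shows between mouth and knob. Let go, it drops back
- groove (a point): middle of the dark groove (5 mm high band) round the rod, 68 mm below the knob's centre; hidden in the bore at the start, 40 mm below the mouth. At the groove 30 mm of rod are still below it
- driver_handle (a point): middle of the screwdriver's handle, on its axis; the handle is nearly square, 18 mm (along this frame's x) by 19 mm (along its z), 86 mm long; this frame's y points along the tool from tip to handle end, up at the start. At the start it stands tip down in the stand, this point about 145 mm above the worktop, handle end 188 mm. 0.045 kg
- driver_tip (a point): end of the screwdriver's round shaft, 4.4 mm across, 86 mm long below the handle; 128 mm from driver_handle along the axis
- stand_top (a point): centre of the hole in the top of the round grey tool stand (fixed; 48 mm across on a 72 mm foot, 102 mm high); hole 12 mm wide, 92 mm deep. The screwdriver's shaft goes in and its handle rests on the top, the tip then about 85 mm below this point; z up
- sample_jar1: sample jar with white screw cap, 33 mm wide, 55 mm high; origin under its centre; bystander
- sample_jar2: a second such sample jar, 33 mm wide, 55 mm high; origin under its centre; bystander
- vial1: glass vial with white cap, 29 mm wide, 98 mm high; origin under its centre; bystander
- petri_dish: flat round petri dish, 64 mm wide, 18 mm high; origin under its centre; bystander
- timer: white square lab timer, 64 mm wide, 20 mm high; origin under its centre; bystander
- tape_roll: roll of tape lying flat, 68 mm wide, 19 mm high; origin under its centre; bystander

How it is judged:
By the outcome, as a careful person would: the job done as asked, in the order asked, and still so for the second after the job is handed in, while the arm keeps its last pose, push and grip.
It also fails if it takes over 58 s, if anything falls off the work surface, if the arm or the gripper's body presses on something with over 40 N, if the wrist force passes 120 N, or if a joint passes its speed limit or range.

### The arm

A 6-joint arm with a two-finger parallel gripper is mounted at the origin on a cart in front of the work surface, level with it; the furniture and walls round the work are solid. World frame = base frame: x ahead of the robot, y to its left, z up, the work surface at z = 0. Lengths are in m, angles in rad, forces in N, time in s.
With the tool pointing down it reaches from about 0.425 to 1.125 m from the base axis. Payload 14.9 kg.
Tool frame: the origin (TCP) lies midway between the tips of the shut fingers; the grasp point (between the pads) lies 19 mm behind it; z points along the fingers, y is the line along which they close (so a half turn about z gives the same grasp; the last joint's range is limited). The gripper opens to 91 mm and grips with 3 to 60 N. Pads are 32 mm wide; open, the fingers measure 118 mm over their backs; the gripper's body (76 mm by 178 mm) begins 60 mm behind the grasp point.
Start: joints at [1.113, 0.379, 1.734, -0, 1.028, -0.033], TCP at [0.289, 0.638, 0.214] pointing down, gripper open.
Joint ranges: [-2.77, 2.77], [-0.74, 2.19], [0, 2.66], [-1.06, 4.2], [0.31, 2.87], [-3.08, 3.08]. Speed limits (rad/s): [1.89, 1.89, 2.39, 3.14, 3.14, 3.14].

### API

Orientations are given as a rotation vector (axis times angle).
In Python, from rig import * gives the robot as it stands.
- The arm moves only by the tool jog_arm, never from a script. Its argument "increments" is a list of rows, each a list of 7 numbers: the gripper's target within -1 to 1 (shut at 1, half-way at 0, fully open at -1), then the shift along the tool's x, y, z in mm, then the turn, a rotation vector about the tool's x, y, z in degrees. A call has 1 to 12 rows; each row is the pose to reach, as a shift and turn from the pose commanded when the call began, along the tool's axes at that moment; what a row does not reach only later rows make up. A row lasts 1/8 s, in which the tool goes at most 62.5 mm and 10.7 degrees, less where a joint would pass 70% of its speed; a pose out of reach is approached as far as the arm can. A call with a gripper value outside its range is refused whole. The fingers move at their own pace and stop on an object; "newtons" is the grip in N (left out, the last holds). Time passes only in rows, so rows that repeat a pose let the fingers close. It gives the time, the measured TCP pose, the force, the opening and the grip force at its end, in the units of the state.
- sense(): the state, without advancing time (a new reading comes with each control period).
- read_camera(name): name is "scene" or "top"; returns a dict with "frame" (400x640x3 uint8, red, green, blue), "z_map" (400x640 float32, m along the optical axis (not along the pixel's ray), 0 where there is no reading), "vertical_fov" (degrees; the focal length in pixels is half the picture's height over the tangent of half this angle, whatever the lens; pixels are square), "cx", "cy" (the principal point, pixels), "k1" (the pictures are not rectified: a ray, as slopes to the right and down, at radius r is drawn at 1 + k1 r^2 times it, then the intrinsics apply), "world_from_camera" (4x4, takes a point from camera to world coordinates). Camera axes: x right, y up, looking along -z (the intrinsics and any distortion apply to the point x, -y, -z); pixel columns grow to the right and rows downward; lengths in m; the calibration is good to about 2 mm. A picture is of the moment at which its call begins.
- hand_in(): hands the job in; it is judged then, once.
The state is a dict: "time": time; "joint_pos": joint angles; "joint_velocities": joint speeds; "tau": joint torques, N m; "position": TCP position; "eef_rot": TCP orientation; "contact_force": force on the tool from outside, world axes, zero at the start; "ft_torque": the same for the moment, N m; "width": finger opening in m; "grip_force": force on a finger pad.
Only numpy, scipy, OpenCV 4.12 (cv2) and the standard library are available. Lean on these libraries where they do the work, as an engineer would, in place of code of your own. Each camera call takes 0.05 s, during which the arm holds its last target. There are 200 camera calls.

## Working session

There is one attempt and no reset: what is moved stays moved. The work goes in short steps, Python scripts to look and compute and a tool call to move; the robot and the scene stay as the last step left them, time stands still between calls to the robot, and variables do not carry over. Pictures are saved under pics/ and viewed, at most 12 in all, crops included, and the job is handed in when it is done.

Besides the shell and the picture viewer there is one more tool, called after "Call:" by a JSON object that holds its "api" and its "payload", one argument or row to a line. jog_arm: Moves the arm, as the interface text tells. Its arguments: {"type":"object","properties":{"increments":{"type":"array"},"newtons":{"type":"number"}},"required":["increments"]}

```bash
mkdir -p pics; cat > h.py <<'E'
from rig import *
import numpy as np, cv2
from scipy.spatial.transform import Rotation as R
def cloud(c):
    h,w=c["z_map"].shape; f=h/2/np.tan(np.radians(c["vertical_fov"])/2)
    K=np.array([[f,0,c["cx"]],[0,f,c["cy"]],[0,0,1.]])
    v,u=np.mgrid[0:h,0:w].astype(float)
    p=cv2.undistortPoints(np.stack([u.ravel(),v.ravel()],1)[:,None],K,np.array([c["k1"],0,0,0,0.]))[:,0].reshape(h,w,2)
    z=c["z_map"]; P=np.stack([p[...,0]*z,-p[...,1]*z,-z,np.ones_like(z)],-1)
    W=(P@c["world_from_camera"].T)[...,:3]; W[z==0]=np.nan
    return W
def save(n,c): cv2.imwrite("pics/"+n,c["frame"][...,::-1])
E
python3 - <<'E'
from h import *
for n in("scene","top"):
    c=read_camera(n); save(n+"1.png",c); np.save(n+".npy",cloud(c)); print(c["world_from_camera"],c["vertical_fov"],c["k1"])
print(sense())
E
```

```text
[[-0.49936271  0.4665581  -0.73004139 -0.2152899 ]
 [-0.86635227 -0.26072397  0.42597741  0.54166028]
 [ 0.00840392  0.84519025  0.5343995   0.63428222]
 [ 0.          0.          0.          1.        ]] 43.941649948323786 -0.002038646674814878
[[ 0.01659644  0.99971315 -0.01726789  0.50551677]
 [-0.99969024  0.01691146  0.01825987  0.12645882]
 [ 0.01854666  0.0169595   0.99968415  0.97886262]
 [ 0.          0.          0.          1.        ]] 52.33499441822199 -0.0682471684504286
{'time': 0.1, 'joint_pos': array([ 1.11271209e+00,  3.79376815e-01,  1.73472409e+00,  7.28777130e-06,
        1.02847645e+00, -3.32846170e-02]), 'joint_velocities': array([ 9.00341372e-04, -1.53372223e-03, -2.24142736e-03,  7.26147019e-05,
        1.28511443e-03, -1.88075531e-04]), 'tau': array([-5.50351779e-04, -7.65050769e+01, -4.35294235e+01,  6.51106727e-02,
        3.98242380e-02,  1.45768547e-05]), 'position': array([0.28833425, 0.63747061, 0.21333852]), 'eef_rot': array([-6.62221738e-01, -3.07075263e+00,  1.49782352e-03]), 'contact_force': array([ 0.30584887,  0.4610913 , -0.07942374]), 'ft_torque': array([-0.00225346,  0.00301089, -0.07613258]), 'grip_force': 0.0, 'width': 0.09123162474263678}
```

View pics/scene1.png

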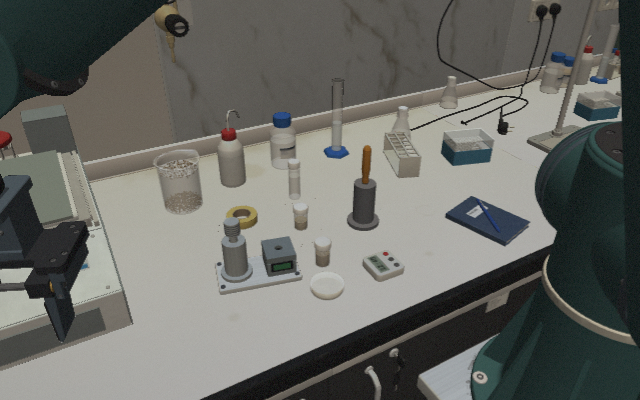

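View pics/top1.png

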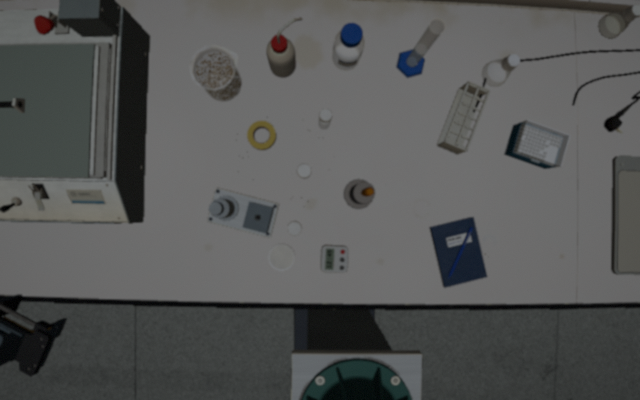

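The scene view shows the gauge (knob ~232,228; counter ~279,250), stand with the orange driver (~365,190). Top view: knob ~(222,207), counter/button ~(262,216), stand ~(360,193). Now I'll measure these.

```bash
cat > m.py <<'E'
from h import *
def circ(P):
    A=np.c_[2*P[:,:2],np.ones(len(P))]; s=np.linalg.lstsq(A,(P[:,:2]**2).sum(1),rcond=None)[0]; return s[:2].round(4),np.sqrt(s[2]+s[:2]@s[:2]).round(4)
for n in("scene","top"):
    W=np.load(n+".npy").reshape(-1,3); W=W[~np.isnan(W).any(1)]
    box=lambda x0,x1,y0,y1,z0,z1:W[(W[:,0]>x0)&(W[:,0]<x1)&(W[:,1]>y0)&(W[:,1]<y1)&(W[:,2]>z0)&(W[:,2]<z1)]
    print(n)
    G=box(.38,.62,.18,.44,-.01,.3)
    for z0,z1 in((.006,.016),(.02,.05),(.051,.06),(.06,.085),(.085,.095),(.106,.127),(.127,.138)):
        P=G[(G[:,2]>z0)&(G[:,2]<z1)]
        if len(P)>5: print(z0,len(P),P.mean(0).round(4),P.min(0).round(3),P.max(0).round(3),circ(P))
    S=box(.42,.62,-.06,.1,-.01,.3)
    for z0,z1 in((.02,.095),(.098,.106),(.11,.13),(.13,.15),(.15,.17),(.17,.185),(.185,.2)):
        P=S[(S[:,2]>z0)&(S[:,2]<z1)]
        if len(P)>5: print('S',z0,len(P),P.mean(0).round(4),P.min(0).round(3),P.max(0).round(3),circ(P))
    P=box(.3,.8,-.2,.5,-.02,.02); print('table',np.median(P[:,2]))
    # counter top rectangle
    P=G[(G[:,2]>.052)&(G[:,2]<.06)]
    if len(P)>20: print(cv2.minAreaRect((P[:,:2]*1000).astype(np.float32)))
    P=G[(G[:,2]>.008)&(G[:,2]<.016)]
    if len(P)>20: print(cv2.minAreaRect((P[:,:2]*1000).astype(np.float32)))
E
python3 m.py
python3 - <<'E'
import cv2,numpy as np
s=cv2.imread('pics/scene1.png');t=cv2.imread('pics/top1.png')
a=cv2.resize(s[130:300,200:400],(800,680),interpolation=2)[:600]
a=cv2.resize(s[140:300,200:400],(600,480),interpolation=2)
b=cv2.resize(t[170:250,195:395],(800,320),interpolation=2)
cv2.imwrite('pics/c1.png',cv2.convertScaleAbs(b,alpha=1.5))
E
```

```text
scene
0.006 1217 [0.4677 0.2931 0.0112] [0.381 0.181 0.006] [0.541 0.367 0.016] (array([0.4659, 0.2879]), np.float64(0.0525))
0.02 769 [0.4641 0.2843 0.0346] [0.437 0.22  0.02 ] [0.516 0.349 0.05 ] (array([0.4703, 0.2832]), np.float64(0.0447))
0.051 707 [0.4738 0.2524 0.0551] [0.439 0.206 0.051] [0.513 0.343 0.06 ] (array([0.4779, 0.2723]), np.float64(0.0417))
0.06 265 [0.4792 0.3261 0.0724] [0.469 0.298 0.06 ] [0.501 0.343 0.085] (array([0.4947, 0.3208]), np.float64(0.0211))
0.085 245 [0.4883 0.3224 0.0891] [0.472 0.299 0.085] [0.516 0.342 0.095] (array([0.492 , 0.3213]), np.float64(0.0157))
0.106 149 [0.4852 0.3236 0.1167] [0.48  0.307 0.106] [0.501 0.335 0.127] (array([0.4943, 0.3207]), np.float64(0.0131))
0.127 134 [0.4922 0.3212 0.1307] [0.48  0.308 0.127] [0.508 0.334 0.133] (array([0.4933, 0.3207]), np.float64(0.0104))
S 0.02 641 [0.5194 0.017  0.058 ] [ 0.508 -0.013  0.02 ] [0.548 0.032 0.095] (array([0.5335, 0.007 ]), np.float64(0.0226))
S 0.098 182 [0.5294 0.0098 0.1008] [ 0.51  -0.019  0.098] [0.558 0.032 0.106] (array([0.5326, 0.0074]), np.float64(0.0177))
S 0.11 59 [0.53
[... 1905 characters left out ...]
[0.5357 0.0128 0.1434] [0.529 0.009 0.139] [0.546 0.015 0.149] (array([0.5374, 0.0067]), np.float64(0.0086))
S 0.15 13 [0.5357 0.0126 0.1618] [0.529 0.008 0.156] [0.545 0.015 0.17 ] (array([0.5373, 0.0067]), np.float64(0.0084))
S 0.17 24 [0.5368 0.0082 0.1806] [ 0.529 -0.002  0.17 ] [0.544 0.015 0.185] (array([0.5371, 0.0064]), np.float64(0.008))
S 0.185 43 [0.537  0.0069 0.1881] [ 0.53  -0.001  0.185] [0.544 0.014 0.192] (array([0.5372, 0.0067]), np.float64(0.0053))
table 0.0007718907745936088
((483.3343200683594, 259.5524597167969), (99.66773986816406, 60.07189178466797), 76.8685531616211)
((452.3744201660156, 272.5516052246094), (192.27357482910156, 151.57766723632812), 76.87950897216797)
```

View pics/c1.png

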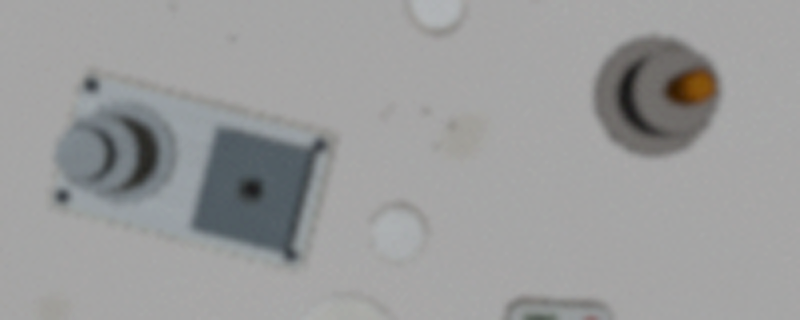

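```bash
cat >> h.py <<'E'
def go(pos,Rt,s=None):
    "shift mm / turn deg in tool axes from measured pose"
    s=s or sense(); R0=R.from_rotvec(s["eef_rot"]); 
    return (R0.inv().apply(np.array(pos)-s["position"])*1000).round(1),np.degrees((R0.inv()*Rt).as_rotvec()).round(2)
def down(yaw): # tool y axis at world angle yaw (deg), z down
    a=np.radians(yaw); y=np.array([np.cos(a),np.sin(a),0]); z=np.array([0,0,-1.])
    return R.from_matrix(np.c_[np.cross(y,z),y,z])
E
python3 - <<'E'
from h import *
s=sense(); M=R.from_rotvec(s["eef_rot"]).as_matrix(); print(M.round(3), np.degrees(np.arctan2(M[1,1],M[0,1])))
for n in("scene","top"):
    W=np.load(n+".npy").reshape(-1,3); W=W[~np.isnan(W).any(1)]
    P=W[(abs(W[:,0]-.535)<.02)&(abs(W[:,1]-.007)<.02)&(W[:,2]>.15)]
    print(n,len(P),cv2.minAreaRect((P[:,:2]*1000).astype(np.float32)))
    # normals histogram of sides, by local slope along slices
    B=min(np.arange(0,90,2),key=lambda a:np.sum(np.abs(np.minimum(1,np.c_[8-abs(np.abs((P[:,:2]-P[:,:2].mean(0))@[np.cos(np.radians(a)),np.sin(np.radians(a))])),].ravel()))))
for yaw in(90,60,110,-90): print(yaw,go([.535,.007,.25],down(yaw),s))
E
python3 - <<'E'
import cv2
s=cv2.imread('pics/scene1.png')
cv2.imwrite('pics/c2.png',cv2.resize(s[135:235,335:395],(360,600),interpolation=2))
E
```

```text
[[-0.911  0.412 -0.   ]
 [ 0.412  0.911 -0.001]
 [ 0.    -0.001 -1.   ]] 65.66055986344517
scene 152 ((530.654052734375, 7.1939311027526855), (18.212034225463867, 14.646881103515625), 71.07638549804688)
top 80 ((536.713134765625, 6.882617950439453), (17.081520080566406, 15.928030014038086), 83.80564880371094)
90 (array([-484.6, -472.8,  -36.2]), array([-6.000e-02, -1.000e-02, -2.434e+01]))
60 (array([-484.6, -472.8,  -36.2]), array([-0.06,  0.  ,  5.66]))
110 (array([-484.6, -472.8,  -36.2]), array([-5.000e-02, -2.000e-02, -4.434e+01]))
-90 (array([-484.6, -472.8,  -36.2]), array([-2.0000e-02,  8.0000e-02,  1.5566e+02]))
```

View pics/c2.png

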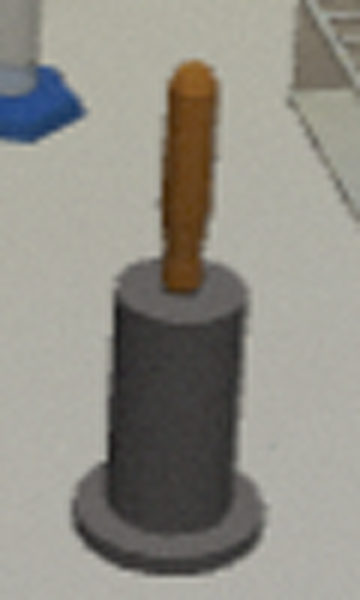

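The crop shows the handle upright on the stand (axis ~188 px across), waisted near its foot. Moving to hover above it.

Call:
{"api": "jog_arm", "payload": {
  "increments": [
    [-1,-60,-60,-57,0,0,0],
    [-1,-120,-118,-57,0,0,-5],
    [-1,-484.6,-472.8,-57,0,0,-14.3],
    [-1,-484.6,-472.8,-57,0,0,-14.3],
    [-1,-484.6,-472.8,-57,0,0,-14.3],
    [-1,-484.6,-472.8,-57,0,0,-14.3],
    [-1,-484.6,-472.8,-57,0,0,-14.3],
    [-1,-484.6,-472.8,-57,0,0,-14.3],
    [-1,-484.6,-472.8,-57,0,0,-14.3],
    [-1,-484.6,-472.8,-57,0,0,-14.3],
    [-1,-484.6,-472.8,-57,0,0,-14.3],
    [-1,-484.6,-472.8,-57,0,0,-14.3]
  ]
}}

```text
time: 1.6
position: [0.536, 0.0041, 0.2708]
eef_rot: [-0.281, -3.129, 0.0]
contact_force: [-0.3, 0.6, -0.2]
width: 0.0911
grip_force: 0.0
```

```bash
python3 - <<'E'
from h import *
s=sense();print(s["position"],s["joint_velocities"].round(3))
for n in("scene","top"):
    c=read_camera(n); W=cloud(c); save(n+"2.png",c)
    m=(abs(W[...,0]-.535)<.06)&(abs(W[...,1]-.007)<.09)&(W[...,2]>.262)&(W[...,2]<.30); P=W[m]
    print(n,len(P))
    if len(P):
        q=R.from_rotvec(s["eef_rot"]).inv().apply(P-s["position"])*1000
        for sg in(1,-1):
            Q=q[q[:,1]*sg>10]
            if len(Q): print(sg,len(Q),Q.min(0).round(1),Q.max(0).round(1),np.median(Q,0).round(1))
    if n=="scene": cv2.imwrite("pics/c3.png",cv2.resize(c["frame"][60:240,290:450,::-1],(533,600),interpolation=2))
E
```

```text
[0.53599107 0.00413734 0.27079791] [ 0.053 -0.01   0.023  0.011  0.006  0.035]
scene 325
1 146 [-15.3  46.5 -29.2] [22.3 57.9  1.4] [ 15.5  55.6 -15.5]
-1 179 [-16.2 -55.2 -29.2] [ 23.3 -42.9   1.3] [ 12.2 -45.4 -14.6]
top 0
```

View pics/c3.png

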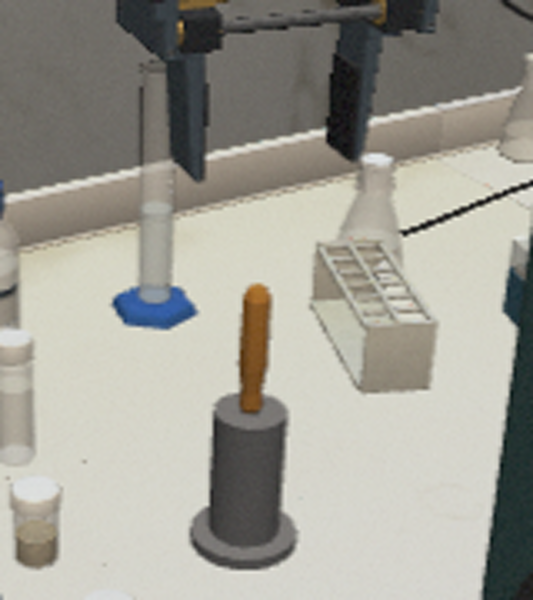

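Fingers line up with the driver (handle ~(256,345), fingers at x≈187 and 345 in crop); descending.

Call:
{"api": "jog_arm", "payload": {
  "increments": [
    [-1,0,-1.5,0,0,0,0],
    [-1,0,-1.5,20,0,0,0],
    [-1,0,-1.5,50,0,0,0],
    [-1,0,-1.5,80,0,0,0],
    [-1,0,-1.5,110,0,0,0],
    [-1,0,-1.5,131,0,0,0],
    [-1,0,-1.5,131,0,0,0],
    [-1,0,-1.5,131,0,0,0]
  ]
}}

```text
time: 2.7
position: [0.5353, 0.0065, 0.1408]
eef_rot: [0.273, 3.129, 0.0]
contact_force: [0.2, -0.1, 0.0]
width: 0.0912
grip_force: 0.0
```

Call:
{"api": "jog_arm", "payload": {
  "increments": [
    [0.6,0,0,0,0,0,0],
    [0.6,0,0,0,0,0,0],
    [0.6,0,0,0,0,0,0],
    [0.6,0,0,0,0,0,0]
  ],
  "newtons": 5
}}

```text
time: 3.2
position: [0.535, 0.0057, 0.1401]
eef_rot: [0.275, 3.129, 0.0]
contact_force: [-0.2, 0.0, -0.1]
width: 0.0543
grip_force: 0.0
```

Call:
{"api": "jog_arm", "payload": {
  "increments": [
    [1,0,0,0,0,0,0],
    [1,0,0,0,0,0,0],
    [1,0,0,0,0,0,0],
    [1,0,0,0,0,0,0],
    [1,0,0,0,0,0,0],
    [1,0,0,0,0,0,0],
    [1,0,0,0,0,0,0]
  ],
  "newtons": 5
}}

```text
time: 4.08
position: [0.5349, 0.0058, 0.1399]
eef_rot: [-0.275, -3.129, -0.0]
contact_force: [0.3, -0.3, -0.1]
width: 0.0222
grip_force: 5.0
```

Call:
{"api": "jog_arm", "payload": {
  "increments": [
    [1,0,0,0,0,0,0],
    [1,0,0,0,0,0,0],
    [1,0,0,0,0,0,0],
    [1,0,0,0,0,0,0]
  ],
  "newtons": 25
}}

```text
time: 4.58
position: [0.5349, 0.0058, 0.1399]
eef_rot: [0.275, 3.13, -0.0]
contact_force: [0.2, 0.1, 0.0]
width: 0.0213
grip_force: 25.0
```

```bash
python3 - <<'E'
from h import *
s=sense(); print({k:s[k] for k in("position","width","grip_force","contact_force","ft_torque")})
t=read_camera("top");c=read_camera("scene")
a=cv2.resize(t["frame"][150:235,320:405,::-1],(400,400),interpolation=2)
b=cv2.resize(c["frame"][130:240,330:400,::-1],(254,400),interpolation=2)
cv2.imwrite("pics/c4.png",np.hstack([cv2.convertScaleAbs(a,alpha=1.5),b]))
E
```

```text
{'position': array([0.5349217 , 0.00582208, 0.13994114]), 'width': 0.021310607499496252, 'grip_force': 24.999311473220587, 'contact_force': array([0.19949372, 0.05224614, 0.04230574]), 'ft_torque': array([ 0.03639906,  0.01915111, -0.02480475])}
```

View pics/c4.png

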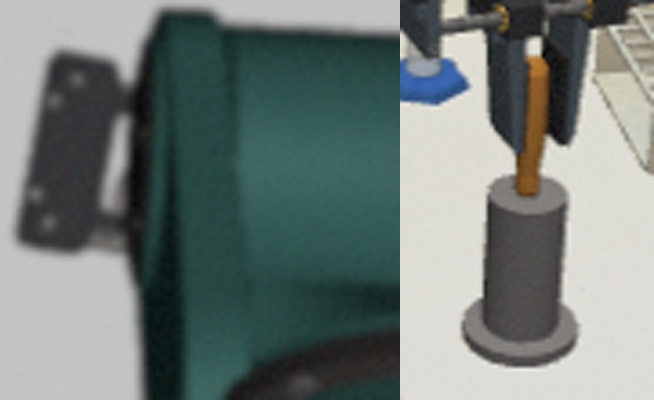

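Call:
{"api": "jog_arm", "payload": {
  "increments": [
    [1,0,0,0,0,0,0],
    [1,0,0,0,0,0,0],
    [1,0,0,0,0,0,0],
    [1,0,0,0,0,0,0]
  ],
  "newtons": 50
}}

```text
time: 5.18
position: [0.5349, 0.0058, 0.1399]
eef_rot: [-0.275, -3.13, 0.0]
contact_force: [0.8, -0.0, -0.3]
width: 0.021
grip_force: 50.0
```

Call:
{"api": "jog_arm", "payload": {
  "increments": [
    [0.3,0,0,0,0,0,0],
    [0.3,0,0,0,0,0,0],
    [0.3,0,0,0,0,0,-5],
    [0.3,0,0,0,0,0,-10],
    [0.3,0,0,0,0,0,-10],
    [1,0,0,0,0,0,-10],
    [1,0,0,0,0,0,-10],
    [1,0,0,0,0,0,-10],
    [1,0,0,0,0,0,-10]
  ],
  "newtons": 10
}}

```text
time: 6.3
position: [0.5349, 0.0058, 0.1399]
eef_rot: [-0.001, -3.142, 0.0]
contact_force: [0.1, 0.6, -0.5]
width: 0.0232
grip_force: 10.0
```

Call:
{"api": "jog_arm", "payload": {
  "increments": [
    [0.3,0,0,0,0,0,0],
    [0.3,0,0,0,0,0,5],
    [0.3,0,0,0,0,0,13],
    [0.3,0,0,0,0,0,20],
    [0.3,0,0,0,0,0,20],
    [1,0,0,0,0,0,20],
    [1,0,0,0,0,0,20],
    [1,0,0,0,0,0,20],
    [1,0,0,0,0,0,20]
  ],
  "newtons": 10
}}

```text
time: 7.42
position: [0.5349, 0.0058, 0.1399]
eef_rot: [-0.546, -3.094, 0.0]
contact_force: [-0.3, 0.0, 0.7]
width: 0.0188
grip_force: 10.0
```

Call:
{"api": "jog_arm", "payload": {
  "increments": [
    [1,0,0,0,0,0,0],
    [1,0,0,0,0,0,0]
  ],
  "newtons": 30
}}

```text
time: 7.68
position: [0.5349, 0.0058, 0.14]
eef_rot: [0.546, 3.094, -0.0]
contact_force: [-1.1, -0.2, -0.1]
width: 0.0187
grip_force: 30.0
```

```bash
python3 - <<'E'
from h import *
print(go([.4786,.2393,.25],down(70)))
E
```

```text
(array([ 132.9,  200. , -110.1]), array([-0.  ,  0.  , -0.03]))
```

Call:
{"api": "jog_arm", "payload": {
  "increments": [
    [1,0,0,-10,0,0,0],
    [1,0,0,-30,0,0,0],
    [1,0,0,-55,0,0,0],
    [1,0,0,-80,0,0,0],
    [1,0,0,-105,0,0,0],
    [1,0,0,-110,0,0,0],
    [1,0,0,-110,0,0,0],
    [1,0,0,-110,0,0,0]
  ]
}}

```text
time: 8.68
position: [0.5344, 0.0058, 0.249]
eef_rot: [-0.546, -3.092, 0.0]
contact_force: [0.2, 0.7, -0.2]
width: 0.0188
grip_force: 30.0
```

Call:
{"api": "jog_arm", "payload": {
  "increments": [
    [1,20,30,0,0,0,0],
    [1,46.5,70,0,0,0,0],
    [1,73,110,0,0,0,0],
    [1,100,150,0,0,0,0],
    [1,120,180,0,0,0,0],
    [1,132.9,200,0,0,0,0],
    [1,132.9,200,0,0,0,0],
    [1,132.9,200,0,0,0,0],
    [1,132.9,200,0,0,0,0]
  ]
}}

```text
time: 9.8
position: [0.4787, 0.2384, 0.2497]
eef_rot: [-0.548, -3.093, 0.001]
contact_force: [0.4, 0.3, -0.5]
width: 0.0189
grip_force: 30.0
```

Call:
{"api": "jog_arm", "payload": {
  "increments": [
    [1,0,0,20,0,0,0],
    [1,0,0,40,0,0,0],
    [1,0,0,57,0,0,0],
    [1,0,0,57,0,0,0],
    [1,0,0,57,0,0,0]
  ]
}}

```text
time: 10.42
position: [0.479, 0.2393, 0.1935]
eef_rot: [0.547, 3.093, 0.001]
contact_force: [-0.5, 0.3, -0.5]
width: 0.0185
grip_force: 30.0
```

```bash
python3 - <<'E'
from h import *
s=sense(); print(s["position"],s["width"],s["contact_force"])
c=read_camera("scene");np.save("s3.npy",cloud(c))
cv2.imwrite("pics/c5.png",cv2.resize(c["frame"][170:300,200:330,::-1],(600,600),interpolation=2))
E
```

```text
[0.47901189 0.23925215 0.19350393] 0.018499495305287716 [-0.46188428  0.31560854 -0.49562198]
```

View pics/c5.png

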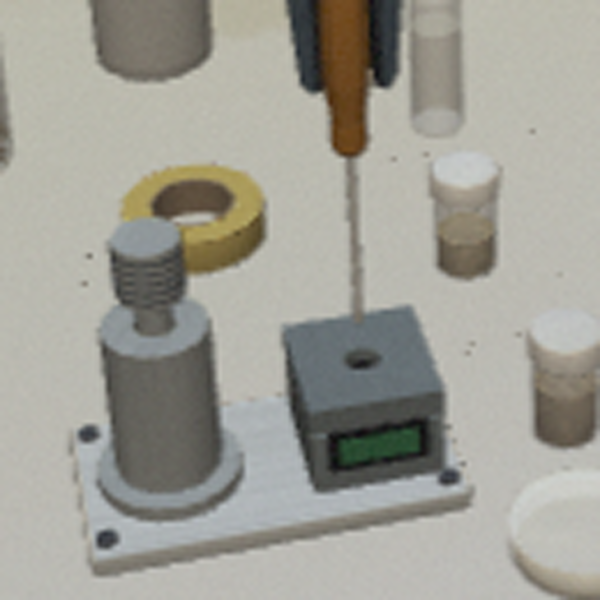

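Tip at crop (358,321), hole centre at (362,359); compare them by rays at their heights.

```bash
cat >> h.py <<'E'
def ray(c,u,v,z):
    f=200/np.tan(np.radians(c["vertical_fov"])/2)
    K=np.array([[f,0,c["cx"]],[0,f,c["cy"]],[0,0,1.]])
    p=cv2.undistortPoints(np.array([[[u,v]]],float),K,np.array([c["k1"],0,0,0,0.]))[0,0]
    T=c["world_from_camera"]; d=T[:3,:3]@[p[0],-p[1],-1]; o=T[:3,3]; return o+d*(z-o[2])/d[2]
E
python3 - <<'E'
from h import *
c=read_camera("scene"); k=130/600
g=lambda x,y,z:ray(c,200+x*k-.4,170+y*k-.4,z).round(4)
for z in(.066,.0705,.074): print(z,g(358.5,321,z))
print(g(362,359,.056), g(351,170,.147),'mid shaft',g(354,245,.11))
W=np.load("s3.npy").reshape(-1,3);P=W[(abs(W[:,0]-.478)<.03)&(abs(W[:,1]-.238)<.02)]
for a in np.arange(.06,.24,.01):
    Q=P[(P[:,2]>a)&(P[:,2]<a+.01)&(abs(P[:,1]-.24)<.012)]
    if len(Q): print(a.round(3),len(Q),Q.mean(0).round(4))
E
```

```text
0.066 [0.4861 0.2374 0.066 ]
0.0705 [0.4805 0.2398 0.0705]
0.074 [0.4762 0.2417 0.074 ]
[0.4741 0.2419 0.056 ] [0.4765 0.2413 0.147 ] mid shaft [0.4785 0.2409 0.11  ]
0.07 7 [0.4774 0.2404 0.0761]
0.08 9 [0.4773 0.2403 0.0852]
0.09 8 [0.478  0.2409 0.0957]
0.1 8 [0.4775 0.2411 0.1055]
0.11 9 [0.4776 0.2406 0.1147]
0.12 9 [0.477  0.2403 0.1251]
0.13 9 [0.4784 0.2399 0.1339]
0.14 9 [0.4775 0.2413 0.1448]
0.15 17 [0.4742 0.2421 0.1565]
0.16 40 [0.4735 0.242  0.165 ]
0.17 40 [0.4735 0.2419 0.1753]
0.18 44 [0.4734 0.2427 0.1856]
0.19 71 [0.4686 0.2399 0.1954]
0.2 86 [0.4666 0.2382 0.205 ]
0.21 85 [0.4667 0.2383 0.2151]
0.22 91 [0.4672 0.2383 0.225 ]
0.23 100 [0.4681 0.2388 0.2352]
```

Call:
{"api": "jog_arm", "payload": {
  "increments": [
    [1,3.7,0,0,0,0,0],
    [1,3.7,0,0,0,0,0],
    [1,3.7,0,5,0,0,0],
    [1,3.7,0,10,0,0,0],
    [1,3.7,0,10,0,0,0]
  ]
}}

```text
time: 11.15
position: [0.4749, 0.2404, 0.1824]
eef_rot: [-0.546, -3.093, 0.001]
contact_force: [0.6, -0.9, -0.4]
width: 0.0189
grip_force: 30.0
```

```bash
python3 - <<'E'
from h import *
s=sense(); print(s["position"],s["width"],s["contact_force"])
c=read_camera("scene")
cv2.imwrite("pics/c6.png",cv2.resize(c["frame"][220:270,250:310,::-1],(720,600),interpolation=2))
E
```

```text
[0.47486954 0.24038386 0.1823528 ] 0.018932467407133502 [ 0.61220959 -0.9085841  -0.40293436]
```

View pics/c6.png

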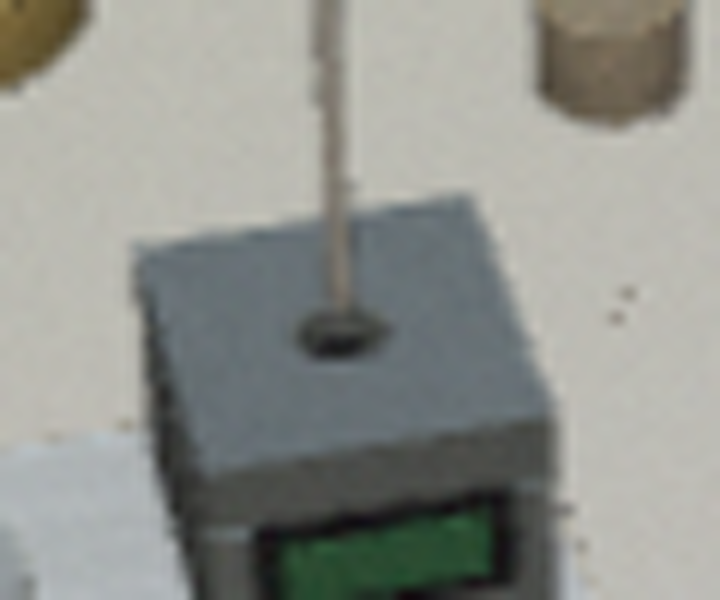

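Tip (342,308) just above the hole (343,335), perhaps 1–2 mm too far from the camera. Nudging and descending into the hole.

Call:
{"api": "jog_arm", "payload": {
  "increments": [
    [1,1.2,0,0,0,0,0],
    [1,1.2,0,3,0,0,0],
    [1,1.2,0,6,0,0,0],
    [1,1.2,0,7,0,0,0],
    [1,1.2,0,7,0,0,0]
  ]
}}

```text
time: 11.82
position: [0.4739, 0.2409, 0.1758]
eef_rot: [-0.547, -3.093, 0.0]
contact_force: [-0.3, 0.4, -0.7]
width: 0.0187
grip_force: 30.0
```

Call:
{"api": "jog_arm", "payload": {
  "increments": [
    [1,0,0,1,0,0,0],
    [1,0,0,2,0,0,0],
    [1,0,0,3,0,0,0],
    [1,0,0,3,0,0,0]
  ]
}}

```text
time: 12.32
position: [0.474, 0.2409, 0.1729]
eef_rot: [0.547, 3.094, -0.0]
contact_force: [-0.4, 0.2, -0.0]
width: 0.0183
grip_force: 30.0
```

Call:
{"api": "jog_arm", "payload": {
  "increments": [
    [1,0,0,1,0,0,0],
    [1,0,0,2,0,0,0],
    [1,0,0,2,0,0,0]
  ]
}}

```text
time: 12.7
position: [0.474, 0.241, 0.1709]
eef_rot: [0.547, 3.094, 0.0]
contact_force: [-0.4, -1.1, 1.9]
width: 0.0185
grip_force: 30.0
```

Call:
{"api": "jog_arm", "payload": {
  "increments": [
    [1,0,0,1,0,0,0],
    [1,0,0,2,0,0,0],
    [1,0,0,2,0,0,0]
  ]
}}

```text
time: 13.08
position: [0.474, 0.2409, 0.1689]
eef_rot: [0.547, 3.094, 0.0]
contact_force: [-0.1, 0.2, 3.6]
width: 0.0189
grip_force: 30.0
```

Call:
{"api": "jog_arm", "payload": {
  "increments": [
    [1,0,0,1,0,0,0],
    [1,0,0,1,0,0,0]
  ]
}}

```text
time: 13.32
position: [0.4742, 0.241, 0.1683]
eef_rot: [0.546, 3.093, 0.0]
contact_force: [-2.1, -0.7, 9.0]
width: 0.0185
grip_force: 30.0
```

Call:
{"api": "jog_arm", "payload": {
  "increments": [
    [1,0,0,0.5,0,0,0],
    [1,0,0,1,0,0,0],
    [1,0,0,1,0,0,0]
  ]
}}

```text
time: 13.7
position: [0.4744, 0.2411, 0.1679]
eef_rot: [0.546, 3.093, 0.0]
contact_force: [-3.3, -2.2, 15.6]
width: 0.0188
grip_force: 30.0
```

Button bottomed (spring 4 N, then a stiff stop). Retracting.

Call:
{"api": "jog_arm", "payload": {
  "increments": [
    [1,0,0,-5,0,0,0],
    [1,0,0,-15,0,0,0],
    [1,0,0,-35,0,0,0],
    [1,0,0,-60,0,0,0],
    [1,0,0,-83,0,0,0],
    [1,0,0,-83,0,0,0],
    [1,0,0,-83,0,0,0],
    [1,0,0,-83,0,0,0]
  ]
}}

```text
time: 14.7
position: [0.4735, 0.2407, 0.2489]
eef_rot: [-0.546, -3.092, 0.001]
contact_force: [-0.2, 0.0, -0.7]
width: 0.0189
grip_force: 30.0
```

```bash
python3 - <<'E'
from h import *
print(sense()["position"],go([.5349,.0058,.25],down(70)))
E
```

```text
[0.47348643 0.24067905 0.24888909] (array([-138.2, -199.6,   -1. ]), array([-0.07, -0.07, -0.04]))
```

Call:
{"api": "jog_arm", "payload": {
  "increments": [
    [1,-20,-29,0,0,0,0],
    [1,-48,-70,0,0,0,0],
    [1,-76,-110,0,0,0,0],
    [1,-104,-150,0,0,0,0],
    [1,-124,-180,0,0,0,0],
    [1,-137.8,-200,0,0,0,0],
    [1,-137.8,-200,0,0,0,0],
    [1,-137.8,-200,0,0,0,0],
    [1,-137.8,-200,0,0,0,0],
    [1,-137.8,-200,0,0,0,0]
  ]
}}

```text
time: 15.95
position: [0.5348, 0.0064, 0.2499]
eef_rot: [-0.545, -3.094, -0.0]
contact_force: [-0.7, 0.2, -0.1]
width: 0.0187
grip_force: 30.0
```

Call:
{"api": "jog_arm", "payload": {
  "increments": [
    [1,0,0,10,0,0,0],
    [1,0,0,20,0,0,0],
    [1,0,0,27,0,0,0],
    [1,0,0,34,0,0,0],
    [1,0,0,41,0,0,0],
    [1,0,0,48,0,0,0],
    [1,0,0,48,0,0,0]
  ]
}}

```text
time: 16.82
position: [0.5346, 0.0058, 0.2014]
eef_rot: [-0.547, -3.093, 0.0]
contact_force: [0.3, 0.7, -0.3]
width: 0.0188
grip_force: 30.0
```

In the hole, no force; continuing down.

Call:
{"api": "jog_arm", "payload": {
  "increments": [
    [1,0,0,12,0,0,0],
    [1,0,0,26,0,0,0],
    [1,0,0,40,0,0,0],
    [1,0,0,50,0,0,0],
    [1,0,0,56,0,0,0],
    [1,0,0,56,0,0,0],
    [1,0,0,58,0,0,0],
    [1,0,0,58,0,0,0]
  ]
}}

```text
time: 17.82
position: [0.5351, 0.0058, 0.1441]
eef_rot: [0.547, 3.093, 0.0]
contact_force: [-0.0, 0.3, 0.5]
width: 0.0188
grip_force: 30.0
```

Call:
{"api": "jog_arm", "payload": {
  "increments": [
    [1,0,0,1,0,0,0],
    [1,0,0,2,0,0,0],
    [1,0,0,2,0,0,0]
  ]
}}

```text
time: 18.2
position: [0.5349, 0.0058, 0.1419]
eef_rot: [-0.547, -3.094, 0.0]
contact_force: [-0.4, 0.7, 1.1]
width: 0.0187
grip_force: 30.0
```

Call:
{"api": "jog_arm", "payload": {
  "increments": [
    [1,0,0,1,0,0,0],
    [1,0,0,1.5,0,0,0],
    [1,0,0,1.5,0,0,0]
  ]
}}

```text
time: 18.58
position: [0.5349, 0.0058, 0.1404]
eef_rot: [-0.547, -3.094, -0.0]
contact_force: [0.3, 0.0, -0.7]
width: 0.0189
grip_force: 30.0
```

Call:
{"api": "jog_arm", "payload": {
  "increments": [
    [1,0,0,0.5,0,0,0],
    [0.4,0,0,0.5,0,0,0],
    [0.4,0,0,0.5,0,0,0],
    [-0.2,0,0,0.5,0,0,0],
    [-0.2,0,0,0.5,0,0,0],
    [-0.2,0,0,0.5,0,0,0],
    [-0.2,0,0,0.5,0,0,0],
    [-0.2,0,0,-20,0,0,0],
    [-0.2,0,0,-60,0,0,0],
    [-0.2,0,0,-110,0,0,0],
    [-0.2,0,0,-110,0,0,0],
    [-0.2,0,0,-110,0,0,0]
  ],
  "newtons": 10
}}

```text
time: 20.08
position: [0.5346, 0.0058, 0.25]
eef_rot: [-0.546, -3.093, 0.0]
contact_force: [-1.1, -0.4, -0.4]
width: 0.0545
grip_force: 0.0
```

```bash
python3 - <<'E'
from h import *
s=sense(); print(s["position"],s["width"])
c=read_camera("scene"); W=cloud(c).reshape(-1,3)
P=W[(abs(W[:,0]-.533)<.03)&(abs(W[:,1]-.007)<.03)]
for a in (.11,.13,.15,.17,.185):
    Q=P[(P[:,2]>a)&(P[:,2]<a+.02)]; print(a,len(Q),Q.mean(0).round(4),Q[:,2].max())
for y in(70,77,90): print(go([.4972,.3192,.25],down(y)))
E
```

```text
[0.53460933 0.00582096 0.24997182] 0.05452733433980593
0.11 54 [0.5299 0.0099 0.1207] 0.1294808345616858
0.13 74 [0.5291 0.0102 0.1407] 0.1498834226424739
0.15 74 [0.5294 0.0105 0.1602] 0.16995344776846089
0.17 73 [0.5305 0.0093 0.1802] 0.18805763830935035
0.185 18 [0.5332 0.0075 0.1867] 0.18805763830935035
(array([142.3, 281.7,  -0.5]), array([-0.02, -0.07, -0.04]))
(array([142.3, 281.7,  -0.5]), array([-0.02, -0.07, -7.04]))
(array([142.3, 281.7,  -0.5]), array([-1.000e-02, -8.000e-02, -2.004e+01]))
```

Driver reseated (top at 0.188, upright as before). Moving above the knob.

Call:
{"api": "jog_arm", "payload": {
  "increments": [
    [-1,20,40,0,0,0,0],
    [-1,45,90,0,0,0,0],
    [-1,72,143,0,0,0,0],
    [-1,98,195,0,0,0,0],
    [-1,122,242,0,0,0,0],
    [-1,136,270,0,0,0,0],
    [-1,142.3,281.7,20,0,0,0],
    [-1,142.3,281.7,50,0,0,0],
    [-1,142.3,281.7,80,0,0,0],
    [-1,142.3,281.7,80,0,0,0],
    [-1,142.3,281.7,80,0,0,0],
    [-1,142.3,281.7,80,0,0,0]
  ]
}}

```text
time: 21.62
position: [0.4983, 0.3193, 0.1714]
eef_rot: [0.547, 3.092, 0.002]
contact_force: [0.8, -0.4, 0.4]
width: 0.0916
grip_force: 0.0
```

```bash
python3 - <<'E'
from h import *
s=sense(); print(s["position"],s["width"])
c=read_camera("scene"); W=cloud(c); R0=R.from_rotvec(s["eef_rot"])
P=W.reshape(-1,3); P=P[(abs(P[:,0]-.497)<.1)&(abs(P[:,1]-.32)<.1)]
q=R0.inv().apply(P-s["position"])*1000
F=q[(q[:,2]>-25)&(q[:,2]<0)]
for sg in(1,-1):
    Q=F[F[:,1]*sg>20]; print(sg,len(Q),np.percentile(Q,[3,25,50,75,97],axis=0).round(1).tolist())
K=P[(P[:,2]>.106)&(P[:,2]<.127)]; print(len(K))
from scipy.optimize import least_squares
Kq=R0.inv().apply(K-s["position"])*1000; Kq=Kq[np.hypot(Kq[:,0],Kq[:,1])<25]
f=least_squares(lambda p:np.hypot(Kq[:,0]-p[0],Kq[:,1]-p[1])-14,[0,0],loss="soft_l1"); print("knob in tool",f.x.round(2))
cv2.imwrite("pics/c7.png",cv2.resize(c["frame"][160:300,190:330,::-1],(600,600),interpolation=2))
E
```

```text
[0.49833937 0.31930988 0.1714181 ] 0.09162812102700464
1 93 [[-6.6, 46.2, -24.1], [16.5, 46.5, -19.2], [18.2, 49.4, -13.2], [19.6, 52.3, -7.4], [21.3, 55.5, -2.0]]
-1 70 [[11.6, -53.8, -24.7], [17.8, -51.7, -19.9], [18.9, -49.4, -14.1], [19.9, -47.0, -6.9], [21.2, -45.2, -0.6]]
148
knob in tool [2.91 0.04]
```

View pics/c7.png

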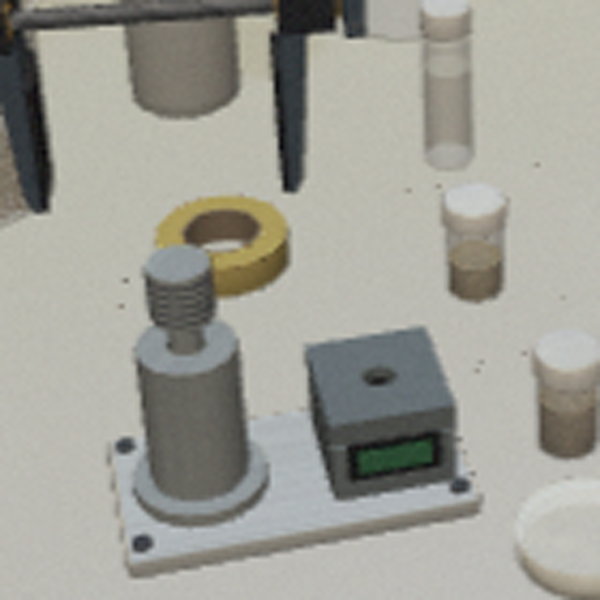

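Knob (180,275 in crop) is centred between the fingers within ~0.5 mm. Descend and close gently.

Call:
{"api": "jog_arm", "payload": {
  "increments": [
    [-1,0,0,0,0,0,0],
    [-1,0,0,20,0,0,0],
    [-1,0,0,40,0,0,0],
    [-1,0,0,58,0,0,0],
    [-1,0,0,70,0,0,0],
    [-1,0,0,70,0,0,0],
    [0.2,0,0,70,0,0,0],
    [0.2,0,0,70,0,0,0],
    [0.2,0,0,70,0,0,0],
    [0.2,0,0,70,0,0,0],
    [0.2,0,0,70,0,0,0],
    [0.2,0,0,70,0,0,0]
  ],
  "newtons": 4
}}

```text
time: 23.18
position: [0.4978, 0.3192, 0.1004]
eef_rot: [0.547, 3.094, -0.0]
contact_force: [0.2, -0.2, 0.6]
width: 0.0369
grip_force: 0.0
```

Call:
{"api": "jog_arm", "payload": {
  "increments": [
    [1,0,0,0,0,0,0],
    [1,0,0,0,0,0,0],
    [1,0,0,0,0,0,0],
    [1,0,0,0,0,0,0]
  ],
  "newtons": 4
}}

```text
time: 23.68
position: [0.4978, 0.3192, 0.1004]
eef_rot: [-0.547, -3.094, 0.0]
contact_force: [0.3, -0.1, 0.3]
width: 0.0282
grip_force: 4.0
```

```bash
python3 - <<'E'
from h import *
s=sense(); R0=R.from_rotvec(s["eef_rot"]); print(s["position"],s["width"],s["grip_force"],"tool F",R0.inv().apply(s["contact_force"]).round(2),"T",R0.inv().apply(s["ft_torque"]).round(3))
E
```

```text
[0.49775369 0.31920832 0.10042586] 0.028214002090367868 4.000004678964615 tool F [-0.28  0.03 -0.28] T [ 0.023 -0.01  -0.032]
```

Call:
{"api": "jog_arm", "payload": {
  "increments": [
    [1,0,0,0,0,0,0],
    [1,0,0,0,0,0,0],
    [1,0,0,-2,0,0,0],
    [1,0,0,-4,0,0,0],
    [1,0,0,-6,0,0,0],
    [1,0,0,-8,0,0,0],
    [1,0,0,-8,0,0,0]
  ],
  "newtons": 18
}}

```text
time: 24.55
position: [0.4979, 0.3193, 0.1086]
eef_rot: [0.547, 3.093, 0.0]
contact_force: [1.0, -0.6, -1.3]
width: 0.0275
grip_force: 18.0
```

Call:
{"api": "jog_arm", "payload": {
  "increments": [
    [1,0,0,-2,0,0,0],
    [1,0,0,-4,0,0,0],
    [1,0,0,-6,0,0,0],
    [1,0,0,-8,0,0,0],
    [1,0,0,-10,0,0,0],
    [1,0,0,-12,0,0,0],
    [1,0,0,-12,0,0,0]
  ]
}}

```text
time: 25.42
position: [0.4979, 0.3193, 0.1206]
eef_rot: [0.547, 3.093, 0.0]
contact_force: [-0.2, -1.2, -0.4]
width: 0.0272
grip_force: 18.0
```

Only the rod's weight is felt, no sideways load; continue (start z 0.1004 → 0.1404).

Call:
{"api": "jog_arm", "payload": {
  "increments": [
    [1,0,0,-2,0,0,0],
    [1,0,0,-4,0,0,0],
    [1,0,0,-6,0,0,0],
    [1,0,0,-8,0,0,0],
    [1,0,0,-10,0,0,0],
    [1,0,0,-12,0,0,0],
    [1,0,0,-14,0,0,0],
    [1,0,0,-16,0,0,0],
    [1,0,0,-17,0,0,0],
    [1,0,0,-17,0,0,0],
    [1,0,0,-17,0,0,0]
  ]
}}

```text
time: 26.8
position: [0.4977, 0.3192, 0.1374]
eef_rot: [-0.547, -3.094, 0.0]
contact_force: [-0.6, 0.2, -2.0]
width: 0.0275
grip_force: 18.0
```

```bash
python3 - <<'E'
from h import *
s=sense(); R0=R.from_rotvec(s["eef_rot"]); print(s["position"],s["width"],"tool F",R0.inv().apply(s["contact_force"]).round(2),"T",R0.inv().apply(s["ft_torque"]).round(3))
c=read_camera("scene")
cv2.imwrite("pics/c8.png",cv2.resize(c["frame"][190:265,200:275,::-1],(600,600),interpolation=2))
E
```

```text
[0.49771906 0.31921057 0.13737417] 0.027510310971314386 tool F [ 0.61 -0.    1.97] T [ 0.013 -0.048 -0.045]
```

View pics/c8.png

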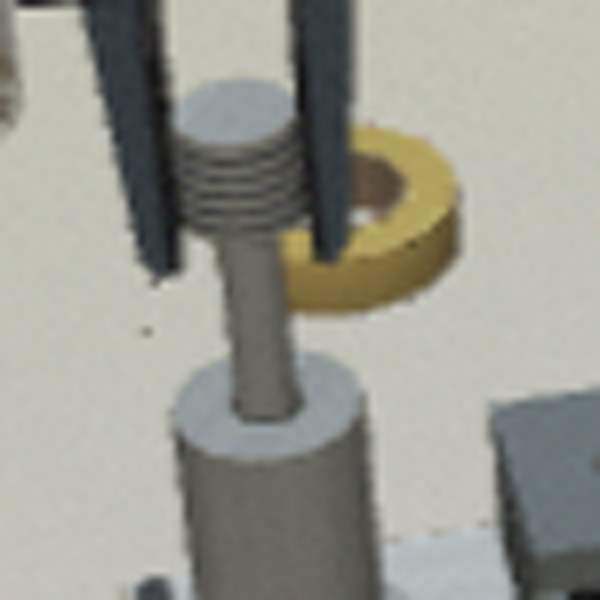

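The knob is held straight; the rod shows ~51 mm and the groove is still just hidden at the mouth (266,415). Up 3 mm more.

Call:
{"api": "jog_arm", "payload": {
  "increments": [
    [1,0,0,-1,0,0,0],
    [1,0,0,-2,0,0,0],
    [1,0,0,-3,0,0,0],
    [1,0,0,-3,0,0,0],
    [1,0,0,-3,0,0,0],
    [1,0,0,-3,0,0,0]
  ]
}}

```text
time: 27.6
position: [0.4978, 0.3192, 0.1404]
eef_rot: [0.547, 3.094, 0.0]
contact_force: [-0.1, 0.1, -0.7]
width: 0.0277
grip_force: 18.0
```

```bash
python3 - <<'E'
from h import *
s=sense(); print(s["position"],s["width"],s["contact_force"])
c=read_camera("scene")
W=cloud(c).reshape(-1,3); P=W[(abs(W[:,0]-.497)<.03)&(abs(W[:,1]-.32)<.011)]; print([ (P[(P[:,2]>.16)&(P[:,2]<.18),2]).max(), (P[(P[:,2]>.16)&(P[:,2]<.176),2]).max()])
cv2.imwrite("pics/c9.png",cv2.resize(c["frame"][190:265,200:275,::-1],(600,600),interpolation=2))
E
```

```text
[0.49779649 0.31921016 0.14043354] 0.027742056777578055 [-0.11274773  0.10471605 -0.7130624 ]
[np.float64(0.17977091288807134), np.float64(0.17590699624734063)]
```

View pics/c9.png

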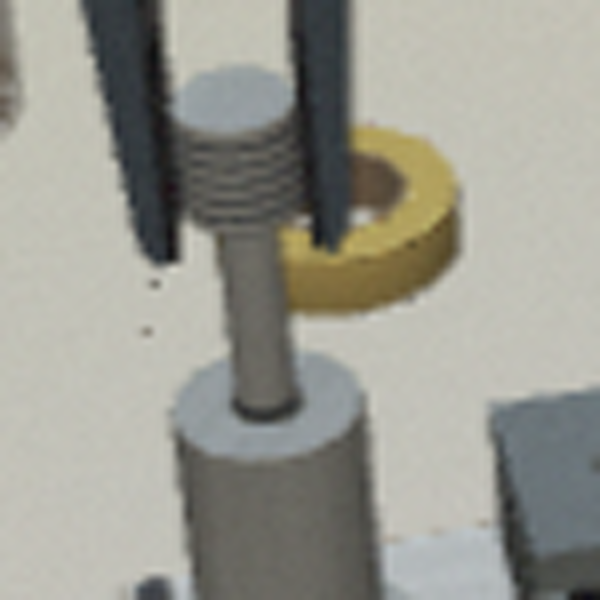

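The dark groove now shows half out at the mouth (265,410), and the rod is straight and held. Handing in.

```bash
python3 -c "from rig import *; print(hand_in())"
```

```text
the job is handed in; nothing more can be done
None
```

Job handed in: the zero button was pushed fully in, the screwdriver is upright in its stand, and the rod is held straight with its groove level with the cylinder's mouth (about 28 s used).

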